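# Tare a dial scale for a bottle

### The job

Set the larger of the two bottles that stand beside the spring scale down gently, upright, on the scale's pan. Tare the scale for it: turn the dial's bezel, which has a finger post, until the zero mark stands at the tip of the needle, and take your hand away with the bottle left on the pan. Leave the smaller bottle where it is.

Things in the scene. Friction and masses are not known exactly. Their poses are not given: they have to be found in the camera images.
- scale: Low grey spring scale, fixed to the table, 170 (x) x 340 (y) x 55 mm high. Origin: centre of its underside. x points to its back (away from the robot at yaw 0), y to its left, z up. A round steel pan is on its right, a round face-up dial on its left. Its place and yaw (up to 0.2 rad) differ from run to run.
- pan_top (a point): Centre of the pan's top face, at scale frame (0, -100, 72) mm when empty. Flat disc, 120 mm across and 5 mm thick, on a spring: it sinks 1 mm per 0.6 N of load (10 mm at most) and this moves the needle.
- dial_center (a point): Point on the dial's axis at the level of the bezel's top, at scale frame (0, 80, 68) mm. The axis is vertical. Dark steel bezel 160 mm across, white graduated face 137 mm across, clear window over the needle and face.
- post_top (a point): Centre of the top of the finger post: black upright cylinder, 13 mm across, 33 mm tall, standing on the bezel 72 mm from the axis, a half turn (180 degrees) from the zero mark; top at z = 101 mm, bezel's top at z = 68 mm. Pushing it round the dial turns bezel and face together, in either direction; it takes about 2 N at the post and stays where it is left.
- zero_mark (a point): Inner end of the zero mark, 55 mm from the dial axis. The mark is the broad black one on the face (13 mm long, 6 mm wide, diamond in the middle); the others are thin lines, 15 degrees apart. It turns with the bezel.
- needle_tip (a point): Tip of the dark needle, 55 mm from the dial axis, under the clear window. It cannot be touched. With nothing on the pan it points to the back of the scale (+x of the scale); it turns clockwise seen from above with the load on the pan.
- bezel (a joint): Angle of the bezel, rad, growing clockwise seen from above; 0: zero mark towards the back of the scale (+x of the scale). Stops at -1.2 and 3.0; starts between -0.6 and 0.3.
- needle (a joint): Angle of the needle, rad, growing clockwise seen from above; 0 with an empty pan; about 0.9 to 1.9 with the larger bottle on the pan (its mass is not known beforehand). The needle is at zero when joint bezel equals joint needle.
- large_bottle: The larger of the two reagent bottles beside the scale, white cap, loose, upright: 110 mm tall; round body 52 mm across up to 70 mm height, then shoulder, cap 32 mm across from 87 mm up. About 0.17 to 0.35 kg. Origin: centre of its underside, z up.
- small_bottle: The smaller of the two, orange cap, loose, upright: 85 mm tall, 40 mm across. A bystander. Origin: centre of its underside. One bottle stands to the left of the scale and one to the right; which is where differs. (Bottles at the back edge of the table, behind the centrifuge, are fixed and not meant.)

How it is judged:
By the outcome, as a careful person would: the job done as asked, in the order asked, and still so for the second after the job is handed in, with the robot touching nothing.
It also fails if it takes over 64 s, if anything falls off the work surface, if the arm or the gripper's body presses on something with over 40 N, if the wrist force passes 120 N, or if a joint passes its speed limit or range.

### The arm

A 7-joint arm with a two-finger parallel gripper is mounted at the origin on a cart in front of the work surface, level with it; the furniture and walls round the work are solid. World frame = base frame: x ahead of the robot, y to its left, z up, the work surface at z = 0. Lengths are in m, angles in rad, forces in N, time in s.
With the tool pointing down it reaches from about 0.4 to 0.9 m from the base axis. Payload 5.6 kg.
Tool frame: the origin (TCP) lies midway between the tips of the shut fingers; the grasp point (between the pads) lies 19 mm behind it; z points along the fingers, y is the line along which they close (so a half turn about z gives the same grasp; the last joint's range is limited). The gripper opens to 92 mm and grips with 3 to 60 N. Pads are 20 mm wide; open, the fingers measure 128 mm over their backs; the gripper's body (75 mm by 189 mm) begins 69 mm behind the grasp point.
Start: joints at [-1.183, 0.468, -0.012, 1.603, 0.006, 1.071, -0.056], TCP at [0.271, 0.591, 0.215] pointing down, gripper open.
Joint ranges: [-2.53, 2.53], [-0.31, 2.02], [-1.57, 1.55], [0.28, 2.44], [-1.29, 4.43], [0.15, 1.84], [-2.92, 2.92]. Speed limits (rad/s): [2.57, 2.57, 3.14, 3.14, 3.14, 3.14, 3.14].

### API

Orientations are given as a 3x3 rotation matrix whose columns are the frame's x, y, z axes.
In Python, from bench import ctrl, camrig, hand_in gives the robot as it stands (ctrl), with the cameras (camrig) and the job as plain functions.
- The arm moves only by the tool run_rows, called as name(argument=value, ...) on one line, values as JSON. Schema: {"type":"object","properties":{"offsets":{"type":"array","items":{"type":"array","items":{"type":"number"},"minItems":6,"maxItems":6},"minItems":1,"maxItems":8},"jaw":{"type":"number"},"only":{"type":"string"},"quiet":{"type":"boolean"},"lines":{"type":"string"}},"required":["offsets"],"additionalProperties":false}. offsets is a list of rows, 1 to 8 of them, each of 6 numbers: dx, dy, dz in m, then a rotation vector rx, ry, rz in rad; each row shifts and turns the commanded pose from where the row before left it, along the tool's axes as they then stand; what a row does not reach is not made up. A row lasts 1/8 s, in which the tool goes at most 0.0625 m and 0.188 rad, less where a joint would pass 70% of its speed; a pose out of reach is approached as far as the arm can. jaw is the finger opening in m, set as the call begins (left out keeps the last). The fingers move at their own pace and stop on an object; the grip force is fixed at half the most. Time passes only in rows, so rows that do not move let the fingers close. The tool returns the time, the measured TCP pose, the force, the opening and the grip force at its end. only (a regular expression) keeps the lines of the reply that match it, lines (a string "A,B") keeps lines A to B, and quiet returns only ok. Input that does not fit is refused with a message, and nothing moves.
- ctrl.state(): the state, without advancing time (a new reading comes with each control period).
- camrig.camera(name): name is "scene" or "top" or "wrist"; returns a dict with "frame" (400x640x3 uint8, blue, green, red), "mtx" (3x3 intrinsics, pixels), "k1" (the pictures are not rectified: a ray, as slopes to the right and down, at radius r is drawn at 1 + k1 r^2 times it, then the intrinsics apply), "extrinsics" (4x4, takes a point from camera to world coordinates). Camera axes: x right, y up, looking along -z (the intrinsics and any distortion apply to the point x, -y, -z); pixel columns grow to the right and rows downward; lengths in m; the calibration is good to about 2 mm. A picture is of the moment at which its call begins. There is no depth.
- hand_in(): hands the job in; it is judged then, once.
The state is a dict: "time": time; "joints": joint angles; "qvel": joint speeds; "joint_torque": joint torques, N m; "position": TCP position; "tcp_rot": TCP orientation; "wrist_force": force on the tool from outside, world axes, zero at the start; "wrist_torque": the same for the moment, N m; "gripper_width": finger opening in m; "gripper_force": force on a finger pad.
Only numpy, scipy, OpenCV 4.12 (cv2) and the standard library are available. Lean on these libraries where they do the work, as an engineer would, in place of code of your own. Each camera call takes 0.05 s, during which the arm holds its last target. There are 200 camera calls.

## Working session

There is one attempt and no reset: what is moved stays moved. The work goes in short steps, Python scripts to look and compute and a tool call to move; the robot and the scene stay as the last step left them, time stands still between calls to the robot, and variables do not carry over. Pictures are saved under pics/ and viewed, at most 10 in all, crops included, and the job is handed in when it is done.

```bash
ls; mkdir -p pics; cat > h.py <<'E'
import numpy as np, cv2
from bench import ctrl, camrig, hand_in
def cam(n):
    c=camrig.camera(n); return c
def ray(c,u,v):
    K=np.array(c["mtx"]);d=np.array([c["k1"],0,0,0,0.])
    # model: drawn = s*(1+k1 r^2)
    p=cv2.undistortPoints(np.array([[[u,v]]],float),K,d)[0,0]
    E=np.array(c["extrinsics"]); w=E[:3,:3]@np.array([p[0],-p[1],-1.]); return E[:3,3],w
def onz(c,u,v,z):
    o,w=ray(c,u,v); return o+w*(z-o[2])/w[2]
def proj(c,P):
    E=np.array(c["extrinsics"]); q=E[:3,:3].T@(np.array(P)-E[:3,3]); s=np.array([q[0]/-q[2],-q[1]/-q[2]])
    s=s*(1+c["k1"]*(s@s)); K=np.array(c["mtx"]); return K[:2,:2]@s+K[:2,2]
E
python3 - <<'E'
from h import *
for n in("top","scene"):
    c=cam(n);cv2.imwrite(f"pics/{n}0.png",c["frame"]);print(n,np.array(c["extrinsics"]).round(3).tolist(),c["k1"],np.array(c["mtx"]).round(0).tolist())
s=ctrl.state();print(s["time"],np.array(s["position"]).round(3),np.array(s["tcp_rot"]).round(3).tolist())
E
```

```text
bench.py
pics
top [[-0.005, 0.991, -0.134, 0.404], [-0.999, -0.0, 0.037, 0.168], [0.037, 0.134, 0.99, 0.936], [0.0, 0.0, 0.0, 1.0]] -0.05427098837624884 [[398.0, 0.0, 319.0], [0.0, 398.0, 199.0], [0.0, 0.0, 1.0]]
scene [[-0.833, 0.283, -0.475, -0.185], [-0.553, -0.417, 0.721, 1.193], [0.006, 0.864, 0.504, 0.806], [0.0, 0.0, 0.0, 1.0]] -0.09244428192209428 [[506.0, 0.0, 323.0], [0.0, 506.0, 198.0], [0.0, 0.0, 1.0]]
0.1 [0.271 0.59  0.214] [[-0.909, 0.418, -0.001], [0.418, 0.909, -0.001], [-0.0, -0.002, -1.0]]
```

View pics/top0.png

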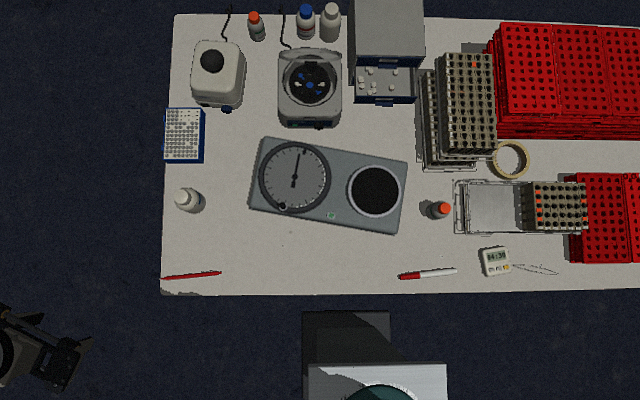

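View pics/scene0.png

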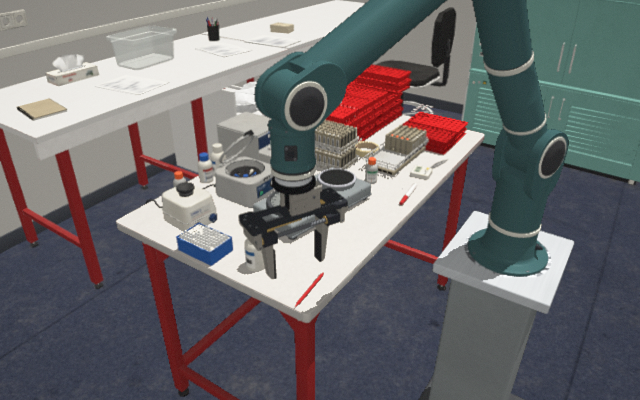

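The top view shows the large bottle, white cap, at about (187,200). The dial is at (294,177), the pan at (375,191), the post at (281,206) and the small bottle at (441,210). The scene view shows the gripper near the large bottle.

```bash
python3 - <<'E'
from h import *
c=cam("top");f=c["frame"]
a=cv2.resize(f[175:225,165:215],None,fx=8,fy=8,interpolation=cv2.INTER_CUBIC)
b=cv2.resize(f[130:240,240:415],None,fx=4,fy=4,interpolation=cv2.INTER_CUBIC)[:400]
im=np.zeros((840,700,3),np.uint8);
im=np.zeros((440,800,3),np.uint8)
b=cv2.resize(f[130:240,240:415],(500,314),interpolation=cv2.INTER_CUBIC)
im=np.zeros((400,800,3),np.uint8);im[:300,:300]=cv2.resize(a,(300,300));im[:314,300:]=b
cv2.imwrite("pics/crop1.png",im)
# scale: grey-blue body contour at z=.055
hsv=cv2.cvtColor(f,cv2.COLOR_BGR2HSV)
print("body hsv",hsv[215,350],hsv[150,265],"table",hsv[240,250])
g=cv2.cvtColor(f,cv2.COLOR_BGR2GRAY)
# pan, dial: dark discs
m=(g<60).astype(np.uint8);m[:, :240]=0;m[:,415:]=0;m[:130]=0;m[240:]=0
cs,_=cv2.findContours(m,cv2.RETR_EXTERNAL,cv2.CHAIN_APPROX_NONE)
for k in cs:
    if cv2.contourArea(k)>300 :print(cv2.fitEllipse(k),cv2.contourArea(k))
E
```

```text
body hsv [ 90  15 103] [96 13 97] table [ 27  16 155]
((374.5044860839844, 190.55264282226562), (45.29447555541992, 46.36731719970703), 130.89317321777344) 1649.0
((316.4209899902344, 189.03671264648438), (69.96532440185547, 179.18003845214844), 105.06767272949219) 4225.5
```

View pics/crop1.png

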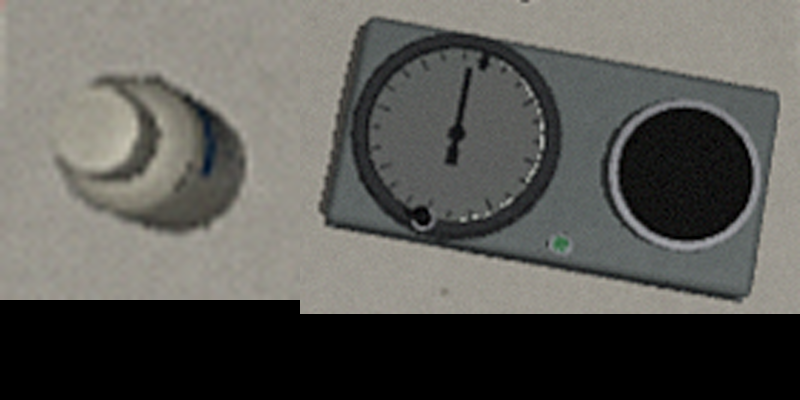

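The crop shows the cap centre at about px (182.2,196.3), the bezel centre (294.6,177.6), the zero mark (304.7,151.7), the post top (282.4,205.2) and the pan (374.5,190.5).

```bash
python3 - <<'E'
from h import *
c=cam("top")
cap=onz(c,181.9,195.9,.110);d=onz(c,294.2,177.2,.068);p=onz(c,374.5,190.5,.072);post=onz(c,282,204.8,.101);zm=onz(c,304.4,151.3,.062)
print("cap",cap,"foot px",proj(c,[cap[0],cap[1],0]))
for ang in range(0,360,45):
    print(ang,(proj(c,[cap[0]+.026*np.cos(np.radians(ang)),cap[1]+.026*np.sin(np.radians(ang)),0])-[165,175])*6+3)
print("dial",d,"pan",p,"dist",np.linalg.norm((d-p)[:2]))
y=d-p;yaw=np.arctan2(-y[0],y[1]);print("yaw",yaw)
v=post-d;print("post",post,np.hypot(*v[:2]),"bezel from post",-(np.arctan2(v[1],v[0])-yaw+np.pi))
v=zm-d;print("zm",np.hypot(*v[:2]),-(np.arctan2(v[1],v[0])-yaw))
s=ctrl.state();R=np.array(s["tcp_rot"]);t=np.array(s["position"])
print("cap in tool",R.T@(cap-t), s["time"],s["gripper_width"],s["wrist_force"])
E
```

```text
cap [0.52292515 0.42251814 0.11      ] foot px [196.01223755 202.53146545]
0 [191.45365082 102.73704755]
45 [144.05578255 121.87258347]
90 [122.87300571 168.21309688]
135 [140.47960963 214.78042227]
180 [186.73735706 234.12211516]
225 [234.38178132 214.73954224]
270 [255.32827837 168.16261427]
315 [237.4751206  121.84232016]
dial [0.57070543 0.18975881 0.068     ] pan [0.5403775  0.01234577 0.072     ] dist 0.1799865862475361
yaw -0.16930882427319516
post [0.50522044 0.21442128 0.101     ] 0.0699751463536254 bezel from post -6.092310522393598
zm 0.06457863141931204 0.1878214018302498
cap in tool [-0.2986117  -0.04723552  0.1040889 ] 0.2 0.0918713981372644 [ 0.3323108  -0.08627785 -0.07994434]
```

run_rows(offsets=[[-0.05,-0.0077,0,0,0,0],[-0.05,-0.0077,0,0,0,0],[-0.05,-0.0077,0,0,0,0],[-0.05,-0.0077,0,0,0,0],[-0.05,-0.0077,0,0,0,0],[-0.048,-0.0075,0,0,0,0],[0,0,0,0,0,0]], jaw=0.092)

```text
time: 1.08
position: [0.5274, 0.4197, 0.2142]
tcp_rot: [[-0.905, 0.425, 0.002], [0.425, 0.905, -0.002], [-0.003, -0.001, -1.0]]
wrist_force: [-0.4, 0.3, -1.0]
gripper_width: 0.0917
gripper_force: 0.0
```

```bash
python3 - <<'E'
from h import *
c=cam("wrist");cv2.imwrite("pics/w1.png",c["frame"]);print(np.array(c["extrinsics"]).round(3).tolist(),ctrl.state()["position"], proj(c,[.523,.424,.11]),proj(c,[.523,.424,0]))
E
```

```text
[[0.425, -0.877, -0.226, 0.464], [0.905, 0.411, 0.108, 0.449], [-0.002, -0.25, 0.968, 0.385], [0.0, 0.0, 0.0, 1.0]] [0.52466062 0.42234771 0.21414161] [325.05723773 193.40792922] [324.42621516 170.87280186]
```

View pics/w1.png

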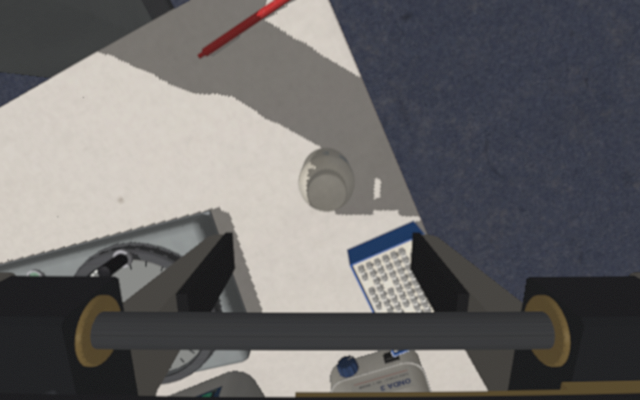

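The wrist view shows the cap at about (326,189), within 4 px of the prediction. Refined bottle position: about (0.521, 0.425).

run_rows(offsets=[[0.001,0.001,0.04,0,0,0],[0,0,0.04,0,0,0],[0,0,0.04,0,0,0],[0,0,0,0,0,0],[0,0,0,0,0,0]])

```text
time: 1.75
position: [0.5224, 0.4272, 0.0961]
tcp_rot: [[-0.909, 0.416, 0.001], [0.416, 0.909, 0.002], [-0.0, 0.002, -1.0]]
wrist_force: [-0.1, 0.9, 0.7]
gripper_width: 0.0918
gripper_force: 0.0
```

run_rows(offsets=[[0,-0.002,0.03,0,0,0],[0,0,0.03,0,0,0],[0,0,0,0,0,0]])

```text
time: 2.12
position: [0.5211, 0.4239, 0.0346]
tcp_rot: [[-0.909, 0.417, -0.001], [0.417, 0.909, -0.001], [0.001, -0.001, -1.0]]
wrist_force: [-0.3, -0.6, 0.2]
gripper_width: 0.092
gripper_force: 0.0
```

run_rows(offsets=[[0,0,0,0,0,0],[0,0,0,0,0,0],[0,0,0,0,0,0],[0,0,0,0,0,0],[0,0,0,0,0,0],[0,0,0,0,0,0]], jaw=0.03)

```text
time: 2.88
position: [0.5223, 0.4246, 0.0353]
tcp_rot: [[-0.909, 0.418, 0.001], [0.418, 0.909, 0.001], [-0.001, 0.002, -1.0]]
wrist_force: [1.2, 1.5, 3.1]
gripper_width: 0.0503
gripper_force: 30.0
```

run_rows(offsets=[[0,0,-0.02,0,0,0],[0,0,-0.04,0,0,0],[0,0,-0.04,0,0,0],[0,0,-0.035,0,0,0],[0,0,0,0,0,0]])

```text
time: 3.5
position: [0.523, 0.4246, 0.1732]
tcp_rot: [[-0.908, 0.418, 0.004], [0.418, 0.908, 0.003], [-0.002, 0.005, -1.0]]
wrist_force: [0.3, 0.8, -3.1]
gripper_width: 0.0505
gripper_force: 30.0
```

run_rows(offsets=[[-0.015,-0.03,0,0,0,0],[-0.026,-0.05,0,0,0,0],[-0.026,-0.05,0,0,0,0],[-0.026,-0.05,0,0,0,0],[-0.026,-0.05,0,0,0,0],[-0.026,-0.05,0,0,0,0],[-0.026,-0.05,0,0,0,0],[-0.018,-0.037,0,0,0,0]])

```text
time: 4.5
position: [0.5384, 0.0082, 0.168]
tcp_rot: [[-0.908, 0.42, -0.003], [0.42, 0.908, -0.001], [0.003, -0.002, -1.0]]
wrist_force: [-1.1, 0.1, -3.6]
gripper_width: 0.0505
gripper_force: 30.0
```

run_rows(offsets=[[0,0,0,0,0,0],[0,0,0,0,0,0]])

```text
time: 4.75
position: [0.539, 0.0119, 0.1684]
tcp_rot: [[-0.909, 0.418, -0.003], [0.418, 0.909, 0.0], [0.002, -0.001, -1.0]]
wrist_force: [-0.7, 0.5, -2.8]
gripper_width: 0.0505
gripper_force: 30.0
```

```bash
python3 - <<'E'
from h import *
im=[]
for n in("top","wrist"):
    c=cam(n);im.append(c["frame"])
    print(proj(c,np.array(ctrl.state()["position"])-[0,0,.035]))
cv2.imwrite("pics/b2.png",cv2.resize(np.hstack(im),(800,250)))
cv2.imwrite("pics/w2.png",c["frame"])
E
```

```text
[379.5989471  186.37049413]
[322.9341854  228.56667589]
```

View pics/w2.png

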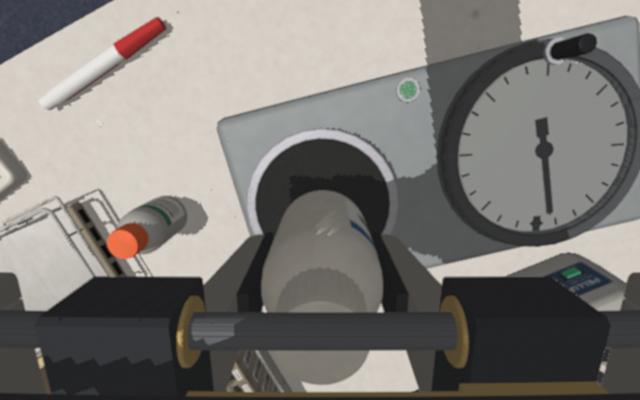

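The wrist view shows the bottle upright between the fingers over the pan (about (322,195) in the picture). The dial is on the right with the needle still at zero.

run_rows(offsets=[[0,0,0.02,0,0,0],[0,0,0.02,0,0,0],[0,0,0.01,0,0,0],[0,0,0.004,0,0,0],[0,0,0,0,0,0],[0,0,0,0,0,0]])

```text
time: 5.6
position: [0.5407, 0.0116, 0.1162]
tcp_rot: [[-0.909, 0.418, 0.001], [0.418, 0.909, 0.0], [-0.001, 0.001, -1.0]]
wrist_force: [-0.2, 0.1, -2.4]
gripper_width: 0.0505
gripper_force: 30.0
```

run_rows(offsets=[[0,0,0.002,0,0,0],[0,0,0.002,0,0,0],[0,0,0.002,0,0,0],[0,0,0.001,0,0,0],[0,0,0,0,0,0]])

```text
time: 6.22
position: [0.5401, 0.0114, 0.1085]
tcp_rot: [[-0.909, 0.418, -0.0], [0.418, 0.909, -0.0], [0.0, -0.0, -1.0]]
wrist_force: [0.1, 0.7, -3.4]
gripper_width: 0.0501
gripper_force: 30.0
```

run_rows(offsets=[[0,0,0.0015,0,0,0],[0,0,0.0015,0,0,0],[0,0,0.001,0,0,0],[0,0,0,0,0,0],[0,0,0,0,0,0]])

```text
time: 6.85
position: [0.5403, 0.0115, 0.1047]
tcp_rot: [[-0.909, 0.418, 0.0], [0.418, 0.909, 0.0], [-0.0, 0.0, -1.0]]
wrist_force: [0.5, -0.0, -1.4]
gripper_width: 0.0502
gripper_force: 30.0
```

run_rows(offsets=[[0,0,0.001,0,0,0],[0,0,0.001,0,0,0],[0,0,0,0,0,0],[0,0,0,0,0,0]])

```text
time: 7.35
position: [0.5403, 0.0115, 0.1027]
tcp_rot: [[-0.909, 0.418, 0.0], [0.418, 0.909, 0.0], [-0.0, 0.0, -1.0]]
wrist_force: [0.1, 0.4, -0.3]
gripper_width: 0.0503
gripper_force: 30.0
```

run_rows(offsets=[[0,0,0.0003,0,0,0],[0,0,0,0,0,0],[0,0,0,0,0,0],[0,0,0,0,0,0]], jaw=0.085)

```text
time: 7.85
position: [0.5402, 0.0114, 0.1023]
tcp_rot: [[-0.909, 0.418, 0.0], [0.418, 0.909, -0.0], [-0.0, 0.0, -1.0]]
wrist_force: [-0.0, -0.2, -0.1]
gripper_width: 0.0848
gripper_force: 0.0
```

run_rows(offsets=[[0,0,-0.02,0,0,0],[0,0,-0.04,0,0,0],[0,0,-0.04,0,0,0],[0,0,-0.04,0,0,0],[0,0,0,0,0,0],[0,0,0,0,0,0]])

```text
time: 8.6
position: [0.5396, 0.0115, 0.2417]
tcp_rot: [[-0.909, 0.418, -0.001], [0.418, 0.909, -0.0], [0.001, -0.0, -1.0]]
wrist_force: [-0.3, 0.3, -0.2]
gripper_width: 0.0849
gripper_force: 0.0
```

```bash
python3 - <<'E'
from h import *
c=cam("wrist");cv2.imwrite("pics/w3.png",c["frame"])
E
```

```text
(no output)
```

View pics/w3.png

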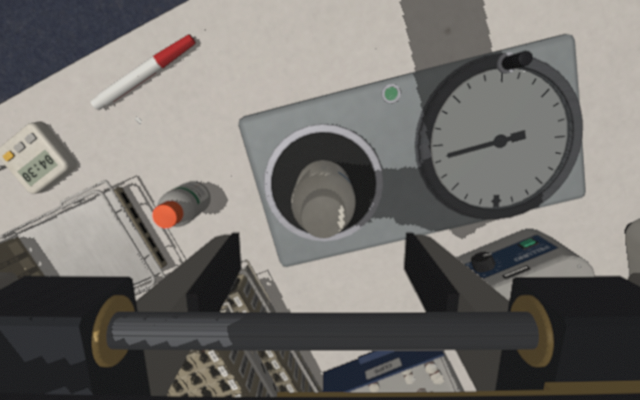

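The bottle stands upright on the pan at about (322,200). The needle hub is at (501,141), its tip at (448,156), the zero mark at (496,201) and the post top at (517,60).

```bash
cat >> h.py <<'E'
yaw=-0.1693
def ang(c,tip,hub,z):
    v=onz(c,*tip,z)-onz(c,*hub,z); return -(np.arctan2(v[1],v[0])-yaw),np.hypot(*v[:2])
E
python3 - <<'E'
from h import *
c=cam("wrist")
print("needle",ang(c,(448,156),(501,141),.062),"zero",ang(c,(496,202),(501,141),.062))
for P in([.5707,.1898,.062],[.5404,.0123,.072],[.5052,.2144,.101]):print(proj(c,P))
print("post",onz(c,517,60,.101),"hub",onz(c,501,141,.062))
c=cam("top");f=c["frame"];cv2.imwrite("pics/t3.png",cv2.resize(f[135:220,245:345],(800,600),interpolation=cv2.INTER_CUBIC))
s=ctrl.state();R=np.array(s["tcp_rot"]);print(R.T@(np.array([.505,.2144,.074])-s["position"]),s["time"])
E
```

```text
needle (np.float64(1.5491317187118196), np.float64(0.053669477869310485)) zero (np.float64(0.22141578026085662), np.float64(0.062332120367824366))
[499.91661451 137.5044691 ]
[323.729052   185.63119351]
[526.46906239  56.09158514]
post [0.50488677 0.2061586  0.101     ] hub [0.5744232  0.18973657 0.062     ]
[0.11562264 0.17036684 0.16692607] 8.75
```

View pics/t3.png

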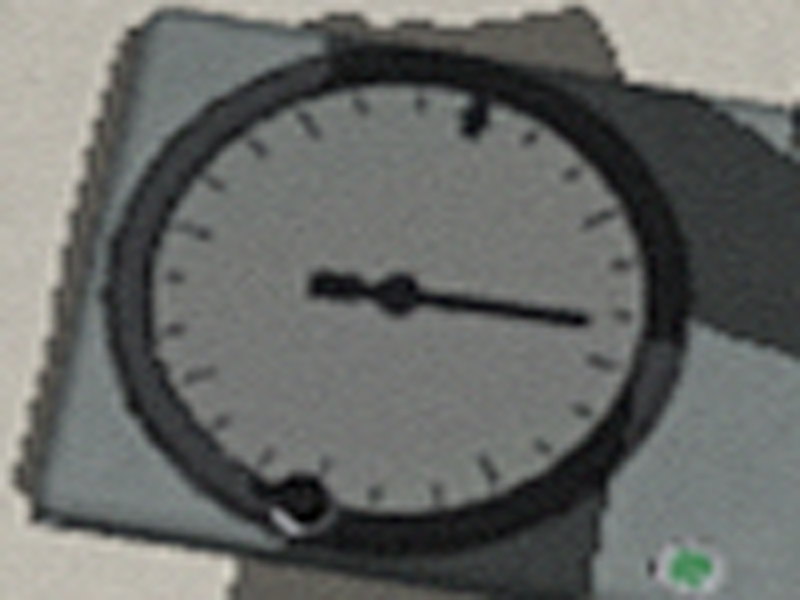

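Zero mark at crop (475,115), hub (398,295) and needle tip (585,320), so the bezel must turn clockwise by about 1.35 rad. The post is at about (0.504, 0.215).

run_rows(offsets=[[0.0233,0.034,0,0,0,0],[0.0233,0.034,0,0,0,0],[0.0233,0.034,0,0,0,0],[0.0233,0.034,0,0,0,0],[0.0233,0.034,0,0,0,-0.06],[0,0,0.04,0,0,0],[0,0,0.04,0,0,0],[0,0,0,0,0,0]], jaw=0.045)

```text
time: 9.75
position: [0.5028, 0.2134, 0.1589]
tcp_rot: [[-0.932, 0.362, -0.007], [0.362, 0.932, -0.004], [0.005, -0.006, -1.0]]
wrist_force: [0.4, -0.5, -0.1]
gripper_width: 0.0448
gripper_force: 0.0
```

run_rows(offsets=[[0,0,0,0,0,0],[0,0,0,0,0,0]])

```text
time: 10.0
position: [0.5064, 0.2149, 0.1639]
tcp_rot: [[-0.932, 0.363, 0.003], [0.363, 0.932, 0.001], [-0.002, 0.002, -1.0]]
wrist_force: [0.5, -0.3, -1.2]
gripper_width: 0.045
gripper_force: 0.0
```

run_rows(offsets=[[0.002,0,0.03,0,0,0],[0,0,0.03,0,0,0],[0,0,0.02,0,0,0],[0,0,0.006,0,0,0],[0,0,0,0,0,0],[0,0,0,0,0,0]])

```text
time: 10.75
position: [0.5043, 0.2157, 0.0775]
tcp_rot: [[-0.932, 0.363, 0.002], [0.363, 0.932, 0.001], [-0.001, 0.002, -1.0]]
wrist_force: [0.5, 0.3, -0.3]
gripper_width: 0.045
gripper_force: 0.0
```

run_rows(offsets=[[0,0,0,0,0,0],[0,0,0,0,0,0],[0,0,0,0,0,0],[0,0,0,0,0,0]], jaw=0.01)

```text
time: 11.25
position: [0.5035, 0.2153, 0.0764]
tcp_rot: [[-0.932, 0.362, 0.0], [0.362, 0.932, 0.0], [-0.0, 0.0, -1.0]]
wrist_force: [0.1, -0.1, 0.1]
gripper_width: 0.0123
gripper_force: 30.0
```

run_rows(offsets=[[-0.00066,0.0097,0,0,0,0.135],[-0.00066,0.0097,0,0,0,0.135],[-0.00066,0.0097,0,0,0,0.135],[-0.00066,0.0097,0,0,0,0.135],[0,0,0,0,0,0]])

```text
time: 11.88
position: [0.5268, 0.2475, 0.0764]
tcp_rot: [[-0.615, 0.788, 0.001], [0.788, 0.615, 0.001], [0.0, 0.001, -1.0]]
wrist_force: [0.7, 2.1, 0.3]
gripper_width: 0.0124
gripper_force: 30.0
```

Moving smoothly, forces low.

run_rows(offsets=[[-0.00066,0.0097,0,0,0,0.135],[-0.00066,0.0097,0,0,0,0.135],[-0.00066,0.0097,0,0,0,0.135],[-0.00066,0.0097,0,0,0,0.135],[-0.00066,0.0097,0,0,0,0.135],[-0.00066,0.0097,0,0,0,0.135],[0,0,0,0,0,0],[0,0,0,0,0,0]])

```text
time: 12.88
position: [0.5824, 0.2637, 0.0766]
tcp_rot: [[0.145, 0.989, 0.004], [0.989, -0.145, 0.004], [0.005, 0.003, -1.0]]
wrist_force: [3.9, 7.5, -3.3]
gripper_width: 0.012
gripper_force: 30.0
```

```bash
python3 - <<'E'
from h import *
c=cam("top");f=c["frame"];cv2.imwrite("pics/t4.png",cv2.resize(f[135:220,245:345],(800,600),interpolation=cv2.INTER_CUBIC))
E
```

```text
(no output)
```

View pics/t4.png

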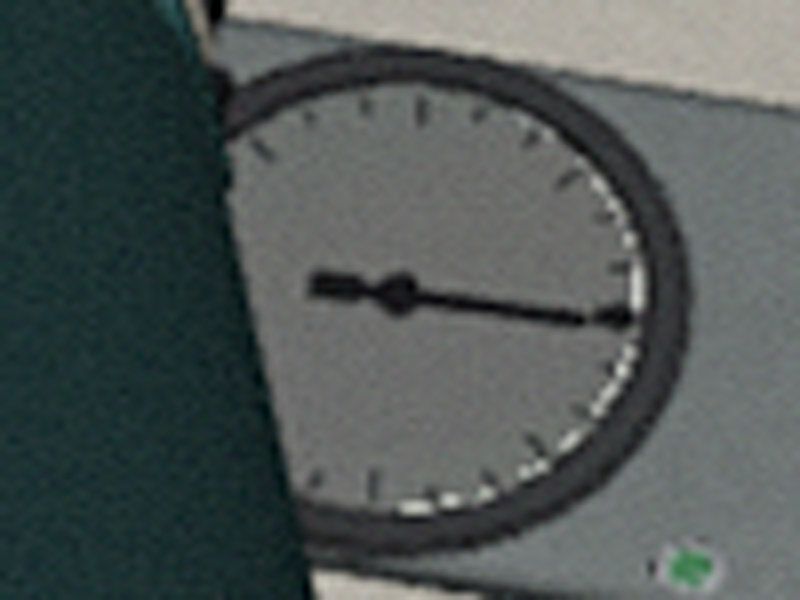

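The top view shows the mark at (612,315) and the needle from its tail (325,285) to its tip (585,320), so they are nearly aligned. Next, a numeric measurement.

```bash
cat >> h.py <<'E'
def meas(n,hubw,N=4,save=None):
    fs=[];
    for _ in range(N): c=cam(n);fs.append(c["frame"].astype(np.float32))
    g=cv2.cvtColor(np.mean(fs,0).astype(np.uint8),cv2.COLOR_BGR2GRAY)
    # rectify face plane z=.062 to a metric picture, 4 px/mm, 140 mm, x right = scale back, y down = scale right
    S=560;a=np.array([[u,v] for v in range(S) for u in range(S)],float)/4e3-.07
    co,si=np.cos(yaw),np.sin(yaw)
    X=hubw[0]+a[:,0]*co+a[:,1]*si; Y=hubw[1]+a[:,0]*si-a[:,1]*co
    E=np.array(c["extrinsics"]);P=np.stack([X,Y,np.full(len(X),.062)],1)
    q=(P-E[:3,3])@E[:3,:3];s=np.stack([q[:,0]/-q[:,2],q[:,1]/q[:,2]],1);s=s*(1+c["k1"]*(s**2).sum(1,keepdims=True))
    K=np.array(c["mtx"]);m=(s*[K[0,0],K[1,1]]+K[:2,2]).astype(np.float32).reshape(S,S,2)
    r=cv2.remap(g,m[...,0],m[...,1],cv2.INTER_CUBIC)
    if save: cv2.imwrite(save,r)
    return r
def polar(r,lo,hi):
    # mean darkness over radii lo..hi mm, by angle (clockwise from scale back)
    t=np.radians(np.arange(0,150,.25));R=np.arange(lo,hi,.25)
    x=(280+4*np.outer(np.cos(t),R)).astype(np.float32);y=(280+4*np.outer(np.sin(t),R)).astype(np.float32)
    return t,cv2.remap(r,x,y,cv2.INTER_LINEAR).mean(1)
def peak(t,p):
    i=p.argmin();s=slice(max(i-32,0),i+33);w=np.clip(np.median(p)-p[s]-.3*(np.median(p)-p[i]),0,None);return (w@t[s]/w.sum()).round(4),(np.median(p)-p[i]).round(1)
E
python3 - <<'E'
from h import *
c=cam("top");hub=onz(c,245+398/8-.45,135+295/7.06-.45,.062);print(hub)
r=meas("top",hub,save="pics/r1.png")
for b in((15,25),(25,35),(35,45),(45,52),(56,60),(60,66)):print(b,peak(*polar(r,*b)))
E
```

```text
[0.57381753 0.18969361 0.062     ]
(15, 25) (np.float64(1.5554), np.float64(95.4))
(25, 35) (np.float64(1.5537), np.float64(90.7))
(35, 45) (np.float64(1.5575), np.float64(92.7))
(45, 52) (np.float64(1.5582), np.float64(95.8))
(56, 60) (np.float64(1.5181), np.float64(90.9))
(60, 66) (np.float64(1.5173), np.float64(93.3))
```

View pics/r1.png

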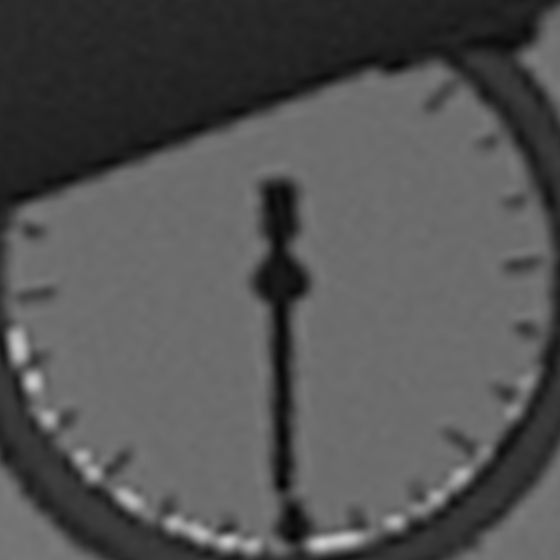

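The rectified face shows the needle running straight down at x=283 and the zero mark at (292,520). The mark lags by about 0.038 rad.

run_rows(offsets=[[0,0.0028,0,0,0,0.038],[0,0,0,0,0,0],[0,0,0,0,0,0]])

```text
time: 13.55
position: [0.5845, 0.2634, 0.0765]
tcp_rot: [[0.182, 0.983, 0.002], [0.983, -0.182, 0.004], [0.005, 0.001, -1.0]]
wrist_force: [2.6, 7.1, -2.6]
gripper_width: 0.012
gripper_force: 30.0
```

```bash
cat > m.py <<'E'
from h import *
r=meas("top",[.57382,.18969])
print([peak(*polar(r,*b))[0] for b in((15,35),(35,52),(56,60),(60,66))],ctrl.state()["time"])
E
python3 m.py
```

```text
[np.float64(1.5552), np.float64(1.5578), np.float64(1.5437), np.float64(1.5436)] 13.75
```

run_rows(offsets=[[0,0.0013,0,0,0,0.014],[0,0,0,0,0,0],[0,0,0,0,0,0]])

```text
time: 14.12
position: [0.5855, 0.2633, 0.0765]
tcp_rot: [[0.196, 0.981, 0.002], [0.981, -0.196, 0.004], [0.005, 0.001, -1.0]]
wrist_force: [2.2, 7.8, -1.9]
gripper_width: 0.0118
gripper_force: 30.0
```

```bash
python3 m.py
```

```text
[np.float64(1.5548), np.float64(1.5578), np.float64(1.5569), np.float64(1.5568)] 14.325
```

run_rows(offsets=[[0,0,0,0,0,0],[0,0,0,0,0,0],[0,0,0,0,0,0]], jaw=0.04)

```text
time: 14.7
position: [0.5854, 0.2588, 0.0762]
tcp_rot: [[0.201, 0.98, -0.0], [0.98, -0.201, -0.001], [-0.001, -0.0, -1.0]]
wrist_force: [-0.1, -0.0, 0.4]
gripper_width: 0.0389
gripper_force: 0.0
```

```bash
python3 m.py
```

```text
[np.float64(1.5547), np.float64(1.557), np.float64(1.5569), np.float64(1.5576)] 14.9
```

Aligned within measurement. Retreat straight up and check clear.

run_rows(offsets=[[0,0,-0.02,0,0,0],[0,0,-0.03,0,0,0],[0,0,-0.04,0,0,0],[0,0,-0.04,0,0,0],[0.04,0,-0.02,0,0,0],[0.05,0,0,0,0,0],[0.05,0,0,0,0,0],[0.04,0,0,0,0,0]])

```text
time: 15.9
position: [0.6215, 0.4385, 0.2281]
tcp_rot: [[0.199, 0.98, 0.001], [0.98, -0.199, 0.001], [0.002, 0.001, -1.0]]
wrist_force: [1.2, -0.2, 0.5]
gripper_width: 0.04
gripper_force: 0.0
```

run_rows(offsets=[[0,0,0,0,0,0],[0,0,0,0,0,0],[0,0,0,0,0,0]])

```text
time: 16.27
position: [0.6222, 0.4342, 0.2273]
tcp_rot: [[0.203, 0.979, 0.001], [0.979, -0.203, -0.0], [-0.0, 0.001, -1.0]]
wrist_force: [0.8, 0.9, -0.6]
gripper_width: 0.0401
gripper_force: 0.0
```

```bash
python3 m.py
python3 - <<'E'
from h import *
c=cam("top");cv2.imwrite("pics/t5.png",cv2.resize(c["frame"][110:260,150:450],(800,400),interpolation=cv2.INTER_CUBIC))
E
```

```text
[np.float64(1.5543), np.float64(1.5574), np.float64(1.5568), np.float64(1.5582)] 16.475
```

View pics/t5.png

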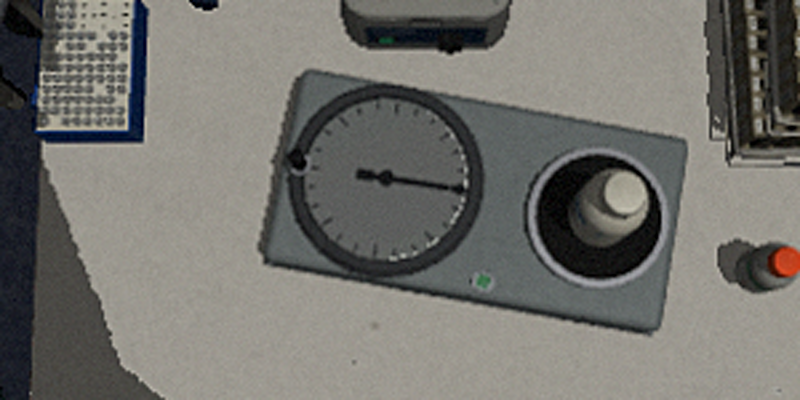

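The bottle stands on the pan at (605,215). The needle points at the zero mark at (462,188), the small bottle is unmoved at (775,265) and the arm is clear.

```bash
python3 -c "
from bench import ctrl, camrig, hand_in
print(hand_in())"
```

```text
the job is handed in; nothing more can be done
None
```

The large bottle stands upright on the pan and the zero mark is at the needle tip, within about 0.002 rad as measured in the top view. The small bottle was left where it was, the arm is clear, and the job was handed in at about 16.5 s.

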